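# Turn six bur pots over from the wash tray into the steriliser tray

### The job

Transfer all six steel pots at once from the blue wash tray into the grey metal steriliser tray, without the fingers touching the pots: lay the empty grey tray, face-down as it is, squarely on the blue one so that it closes over the pots, then turn the closed pair upside down together and set it flat on the worktop. Lift the blue tray off and lay it flat on the grey ribbed drip tray, leaving the grey tray face-up on the worktop with a pot seated in every pocket. Do not disturb the cup, the block of bits or the brush.

Things in the scene. Friction and masses are not known exactly. Their poses are not given: they have to be found in the camera images.
- wash_tray_center (a point): Blue plastic wash tray, loose, face-up, six steel pots in its pockets: 54 (x) x 79 (y) x 17 mm high, plain upright sides, 2 x 3 pockets (2 along x, 3 along y) 21 to 22 mm wide, 14 mm deep; 0.1 kg. Point: middle of its block, 8.5 mm above the worktop at the start. z points out of the mouths: up at the start, down once turned over.
- clean_tray_center (a point): Empty light grey metal tray, loose, lying face-down: 54 (x) x 79 (y) x 17 mm high, plain upright sides, 2 x 3 pockets (2 along x, 3 along y) 21 to 22 mm wide, 14 mm deep; 0.1 kg. Point: middle of its block, 8.5 mm above the worktop at the start. z points out of its closed bottom: up at the start, down once face-up. Closed on the blue tray (either way round), its centre is 17 mm above the blue one's; pots 10 mm proud key the two.
- drip_tray_floor (a point): Grey ribbed drip tray, fixed, 256 mm along its x, 178 mm along its y, low raised rim 16 mm high. The point is in the middle of the tray, on its floor, 6 mm above the worktop; z up. The tall steriliser behind it begins about 0.58 m ahead of the robot and reaches to 0.09 m right of its centre line; the worktop about 0.41 m ahead and 0.29 m to the right is free once the two trays are closed together.
- cup_white_mid (a point): Small white waisted mixing cup, 42 mm across, 32 mm high, a loose bystander. The point is its middle, 16 mm up.
- bur_block_mid (a point): Blue block with upright rotary bits, 36 x 92 x 51 mm, a loose bystander. The point is its middle, 25 mm up.
- nail_brush_mid (a point): White nail brush, 36 x 98 x 32 mm, a loose bystander. The point is its middle, 16 mm up.
- pot1_center (a point): Closed steel bur pot with an orange ring, a plain cylinder 18 mm across and 24 mm high with chamfered ends, 20 g, standing in one pocket of the blue tray with about 1.7 mm of play all round. The point is its middle (15 mm above the worktop at the start); z along its axis.
- pot2_center (a point): Closed steel bur pot with an orange ring, a plain cylinder 18 mm across and 24 mm high with chamfered ends, 20 g, standing in one pocket of the blue tray with about 1.7 mm of play all round. The point is its middle (15 mm above the worktop at the start); z along its axis.
- pot3_center (a point): Closed steel bur pot with an orange ring, a plain cylinder 18 mm across and 24 mm high with chamfered ends, 20 g, standing in one pocket of the blue tray with about 1.7 mm of play all round. The point is its middle (15 mm above the worktop at the start); z along its axis.
- pot4_center (a point): Closed steel bur pot with an orange ring, a plain cylinder 18 mm across and 24 mm high with chamfered ends, 20 g, standing in one pocket of the blue tray with about 1.7 mm of play all round. The point is its middle (15 mm above the worktop at the start); z along its axis.
- pot5_center (a point): Closed steel bur pot with an orange ring, a plain cylinder 18 mm across and 24 mm high with chamfered ends, 20 g, standing in one pocket of the blue tray with about 1.7 mm of play all round. The point is its middle (15 mm above the worktop at the start); z along its axis.
- pot6_center (a point): Closed steel bur pot with an orange ring, a plain cylinder 18 mm across and 24 mm high with chamfered ends, 20 g, standing in one pocket of the blue tray with about 1.7 mm of play all round. The point is its middle (15 mm above the worktop at the start); z along its axis.
Not all that is in view belongs to the job. Of the things that look like the part that bears clean_tray_center, take the one that is nearest to the robot's base at the start. There is more than one size of the part that bears wash_tray_center; the job needs the smaller.

How it is judged:
On the way, in this order (a step that is already met when the one before it is completed fails the run):
1. the grey tray lies face-down and squarely on the upright blue tray, mouths together (x of clean_tray_center in the frame of wash_tray_center between -0.006 and 0.006 m and y of clean_tray_center in the frame of wash_tray_center between -0.006 and 0.006 m and z of clean_tray_center in the frame of wash_tray_center between 0.014 and 0.02 m and angle between the y axis of clean_tray_center and the y axis of wash_tray_center, either way round below 0.12 rad and angle between wash_tray_center's own z axis and vertical below 0.12 rad), for 0.2 s.
2. the closed pair lies upside down on the worktop, blue tray on top (x of clean_tray_center in the frame of wash_tray_center between -0.006 and 0.006 m and y of clean_tray_center in the frame of wash_tray_center between -0.006 and 0.006 m and z of clean_tray_center in the frame of wash_tray_center between 0.014 and 0.02 m and angle between the y axis of clean_tray_center and the y axis of wash_tray_center, either way round below 0.12 rad and angle between wash_tray_center's own z axis and vertical above 3.02 rad and height (world z) of clean_tray_center below 0.012 m), for 0.2 s.
At the end, for the whole second after the job is handed in: The grey tray stands face-up and flat on the worktop with all six pots upright and seated on its pocket floors (within 3 mm in height); the empty blue tray lies flat, either way up, on the drip tray's floor inside its rim; both trays at rest (x of pot1_center in the frame of clean_tray_center between -0.021 and 0.021 m and y of pot1_center in the frame of clean_tray_center between -0.034 and 0.034 m and z of pot1_center in the frame of clean_tray_center between -0.0095 and -0.0035 m and angle between the z axis of each of pot1_center, pot2_center, pot3_center, pot4_center, pot5_center, pot6_center and the z axis of clean_tray_center, either way round below 0.2 rad and x of pot2_center in the frame of clean_tray_center between -0.021 and 0.021 m and y of pot2_center in the frame of clean_tray_center between -0.034 and 0.034 m and z of pot2_center in the frame of clean_tray_center between -0.0095 and -0.0035 m and x of pot3_center in the frame of clean_tray_center between -0.021 and 0.021 m and y of pot3_center in the frame of clean_tray_center between -0.034 and 0.034 m and z of pot3_center in the frame of clean_tray_center between -0.0095 and -0.0035 m and x of pot4_center in the frame of clean_tray_center between -0.021 and 0.021 m and y of pot4_center in the frame of clean_tray_center between -0.034 and 0.034 m and z of pot4_center in the frame of clean_tray_center between -0.0095 and -0.0035 m and x of pot5_center in the frame of clean_tray_center between -0.021 and 0.021 m and y of pot5_center in the frame of clean_tray_center between -0.034 and 0.034 m and z of pot5_center in the frame of clean_tray_center between -0.0095 and -0.0035 m and x of pot6_center in the frame of clean_tray_center between -0.021 and 0.021 m and y of pot6_center in the frame of clean_tray_center between -0.034 and 0.034 m and z of pot6_center in the frame of clean_tray_center between -0.0095 and -0.0035 m and angle between clean_tray_center's own z axis and vertical above 3.02 rad and height (world z) of clean_tray_center below 0.012 m and linear speed of each of clean_tray, wash_tray below 0.02 m/s and x of wash_tray_center in the frame of drip_tray_floor between -0.105 and 0.105 m and y of wash_tray_center in the frame of drip_tray_floor between -0.068 and 0.068 m and height (world z) of wash_tray_center below 0.017 m and (angle between wash_tray_center's own z axis and vertical above 3 rad or angle between wash_tray_center's own z axis and vertical below 0.14 rad)); the robot touches nothing.
It fails at once if a pot is touched by the fingers (contact force between the fingers and pot1 above 0.5 N or contact force between the fingers and pot2 above 0.5 N or contact force between the fingers and pot3 above 0.5 N or contact force between the fingers and pot4 above 0.5 N or contact force between the fingers and pot5 above 0.5 N or contact force between the fingers and pot6 above 0.5 N).
It fails at once if the cup, the block of bits or the brush is shoved more than 3 cm or tipped (distance of any of cup_white_mid, bur_block_mid, nail_brush_mid from where it was at the start of the episode above 0.03 m or angle between any of cup_white_mid, bur_block_mid, nail_brush_mid's own z axis and vertical above 0.6 rad).
It also fails if it takes over 72 s, if anything falls off the work surface, if the arm or the gripper's body presses on something with over 40 N, if the wrist force passes 120 N, or if a joint passes its speed limit or range.

### The arm

A 6-joint arm with a two-finger parallel gripper is mounted at the origin on a cart in front of the work surface, level with it; the furniture and walls round the work are solid. World frame = base frame: x ahead of the robot, y to its left, z up, the work surface at z = 0. Lengths are in m, angles in rad, forces in N, time in s.
With the tool pointing down it reaches from about 0.275 to 1 m from the base axis. Payload 8.4 kg.
Tool frame: the origin (TCP) lies on the centre line of the jaws, within the pads' length; the fingertips stand 17 mm ahead of it and the grasp point (between the pads) lies 2 mm behind it (bot.tcp_to_tips is the y of the fingertips in the tool frame, in m); y points along the fingers, z is the direction in which the jaws open and shut, and the axes are right-handed (so a half turn about y gives the same grasp; the last joint's range is limited). The gripper opens to 85 mm and grips with 20 to 120 N. Pads are 22 mm wide; open, the fingers measure 114 mm over their backs; the gripper's body (76 mm by 85 mm) begins 54 mm behind the grasp point. The pads swing forward as they close: fully open they stand 13 mm farther back than shut.
Start: joints at [-1.304, 0.353, 1.633, -0, 1.155, -0.002], TCP at [0.166, -0.603, 0.248] pointing down, gripper open.
Joint ranges: [-2.63, 2.63], [-0.92, 2.1], [0.06, 2.66], [-1.3, 4.44], [0, 2.69], [-3.02, 3.02]. Speed limits (rad/s): [2.22, 2.22, 2.79, 3.14, 3.14, 3.14].

### API

Orientations are given as a unit quaternion [x, y, z, w].
In Python, from workcell import bot, hand, kinematics, get_obs, vision, hand_in gives the robot as it stands. The module is installed in compiled form; this text tells all that it offers. Calls block until the motion is done:
- bot.reach(position, orientation): joint-space move of the TCP to a pose.
- bot.servo_line(position, ori=None, velocity=0.15): straight line of the TCP; ori=None keeps the orientation; velocity is the mean speed in m/s.
- bot.goto_joints(angles): joint-space move.
- hand.move_gripper(opening, strength=None): finger opening in m; strength is the grip in N (None keeps the last); returns when the fingers have stopped.
- bot.dwell(seconds).
- kinematics.solve_ik(position, orientation): joint angles nearest the present ones, or None.
- get_obs(): the state.
- vision.read_camera(name): name is "scene" or "top" or "wrist"; returns a dict with "frame" (420x560x3 uint8, red, green, blue), "intrinsics" (3x3 intrinsics, pixels), "dist" ([k1, k2, p1, p2, k3] as OpenCV has them; the pictures are not rectified), "view" (4x4, takes a point from world to camera coordinates). Camera axes: x right, y down, z forward; pixel columns grow to the right and rows downward; lengths in m; the calibration is good to about 2 mm. A picture is of the moment at which its call begins. There is no depth.
A pose or a line that the arm cannot do raises bot.IKError and nothing moves.
- hand_in(): hands the job in, once; it reports no verdict.
The state is a dict: "time_s": time; "joint_pos": joint angles; "joint_vel": joint speeds; "joint_efforts": joint torques, N m; "position": TCP position; "orientation": TCP orientation; "wrist_force": force on the tool from outside, world axes, zero at the start; "ft_torque": the same for the moment, N m; "gripper_width": finger opening in m.
Only numpy, scipy, OpenCV 4.12 (cv2) and the standard library are available. Lean on these libraries where they do the work, as an engineer would, in place of code of your own. Each camera call takes 0.05 s, during which the arm holds its last target.

## Working session

There is one attempt and no reset: what is moved stays moved. The work goes in short steps, each a Python script; the robot and the scene stay as the last script left them, time stands still between calls to the robot, and variables do not carry over. Pictures are saved under pics/ and viewed, and the job is handed in when it is done.

```bash
mkdir -p pics; ls; python3 - <<'E'
from workcell import bot,hand,kinematics,get_obs,vision
import cv2,numpy as np
for n in ["scene","top","wrist"]:
    c=vision.read_camera(n)
    cv2.imwrite(f"pics/{n}0.png",c["frame"][:,:,::-1])
    print(n,np.round(c["intrinsics"],1).tolist(),np.round(c["dist"],3),np.round(c["view"],3).tolist())
o=get_obs();print({k:np.round(v,3) for k,v in o.items()})
print(bot.tcp_to_tips)
E
```

```text
pics
scene [[486.9, 0.0, 277.9], [0.0, 486.9, 213.3], [0.0, 0.0, 1.0]] [-0.003  0.     0.     0.     0.   ] [[-0.838, -0.546, -0.002, 0.352], [-0.28, 0.432, -0.857, 0.262], [0.469, -0.717, -0.515, 0.975], [0.0, 0.0, 0.0, 1.0]]
top [[488.9, 0.0, 282.1], [0.0, 488.9, 209.3], [0.0, 0.0, 1.0]] [0.003 0.    0.    0.    0.   ] [[-0.028, -1.0, 0.005, -0.158], [-0.992, 0.027, -0.123, 0.522], [0.123, -0.008, -0.992, 1.442], [0.0, 0.0, 0.0, 1.0]]
wrist [[340.2, 0.0, 279.9], [0.0, 340.2, 209.6], [0.0, 0.0, 1.0]] [-0.066  0.     0.     0.     0.   ] [[0.266, -0.964, -0.002, -0.623], [-0.928, -0.256, 0.272, -0.035], [-0.262, -0.071, -0.962, 0.38], [0.0, 0.0, 0.0, 1.0]]
{'time_s': np.float64(0.15), 'joint_pos': array([-1.304,  0.354,  1.634,  0.   ,  1.155, -0.002]), 'joint_vel': array([ 0.002, -0.002, -0.003, -0.001, -0.   , -0.   ]), 'joint_efforts': array([ 0.0000e+00, -6.0564e+01, -3.4234e+01, -0.0000e+00,  6.0000e-03,
       -0.0000e+00]), 'position': array([ 0.166, -0.602,  0.248]), 'orientation': array([-0.095,  0.701, -0.7  ,  0.095]), 'wrist_force': array([0.088, 0.38 , 0.088]), 'ft_torque': array([-0.019, -0.005,  0.016]), 'gripper_width': np.float64(0.085)}
0.017
```

View pics/scene0.png

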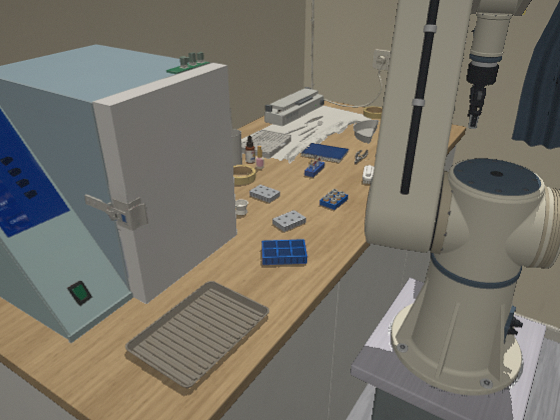

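View pics/top0.png

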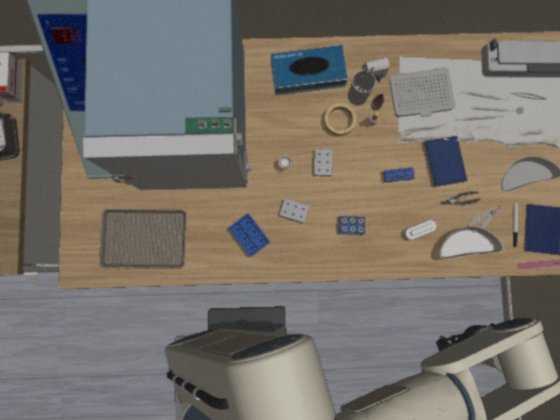

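View pics/wrist0.png

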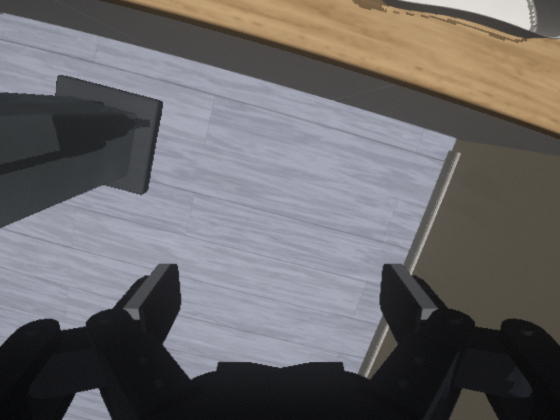

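```bash
cat > h.py <<'E'
from workcell import bot,hand,kinematics,get_obs,vision
import cv2,numpy as np
from scipy.spatial.transform import Rotation as R
def ray(c,uv):
    p=cv2.undistortPoints(np.array(uv,float).reshape(-1,1,2),c["intrinsics"],c["dist"]).reshape(-1,2)
    V=c["view"];d=np.c_[p,np.ones(len(p))]@V[:3,:3]
    return -V[:3,:3].T@V[:3,3],d/np.linalg.norm(d,axis=1)[:,None]
def onz(c,uv,z):
    o,d=ray(c,uv);return o+d*((z-o[2])/d[:,2])[:,None]
def tri(c1,u1,c2,u2):
    o1,d1=ray(c1,[u1]);o2,d2=ray(c2,[u2]);d1,d2=d1[0],d2[0]
    A=np.c_[d1,-d2];s=np.linalg.lstsq(A,o2-o1,rcond=None)[0]
    a,b=o1+d1*s[0],o2+d2*s[1];return (a+b)/2,np.linalg.norm(a-b)
def px(c,P):
    V=c["view"];rv=cv2.Rodrigues(V[:3,:3])[0]
    return cv2.projectPoints(np.array(P,float).reshape(-1,1,3),rv,V[:3,3],c["intrinsics"],c["dist"])[0].reshape(-1,2)
def save(c,name,crop=None,k=1):
    f=c["frame"][:,:,::-1]
    if crop: x0,y0,x1,y1=crop;f=f[y0:y1,x0:x1]
    cv2.imwrite(f"pics/{name}.png",cv2.resize(f,None,fx=k,fy=k,interpolation=cv2.INTER_CUBIC))
E
python3 - <<'E'
from h import *
t=vision.read_camera("top");s=vision.read_camera("scene")
save(t,"top_crop",(220,130,450,265),3.4)
save(s,"scene_crop",(220,140,390,280),4.5)
for n,u,z in [("grey_near",(294,210),.017),("grey_far",(322,162),.017),("blue_pots",(351,225),.02),("blue_empty",(248,234),.017),("cup",(284,162),.03),("bur",(398,174),.05),("brush",(420,229),.03),("drip",(145,238),.006)]:
    p=onz(t,[u],z)[0];print(n,np.round(p,3),round(np.hypot(*p[:2]),3),px(s,p).round())
E
```

```text
grey_near [ 0.516 -0.208  0.017] 0.557 [[290. 218.]]
grey_far [ 0.663 -0.299  0.017] 0.727 [[265. 191.]]
blue_pots [ 0.465 -0.379  0.02 ] 0.6 [[335. 197.]]
blue_empty [ 0.447 -0.067  0.017] 0.452 [[283. 250.]]
cup [ 0.663 -0.182  0.03 ] 0.688 [[242. 204.]]
bur [ 0.613 -0.523  0.05 ] 0.806 [[315. 159.]]
brush [ 0.447 -0.585  0.03 ] 0.736 [[369. 170.]]
drip [0.444 0.247 0.006] 0.508 [[202. 330.]]
```

View pics/top_crop.png

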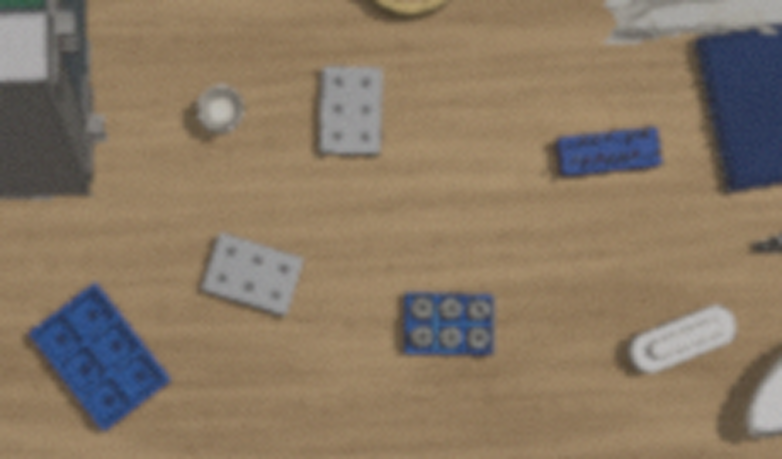

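View pics/scene_crop.png

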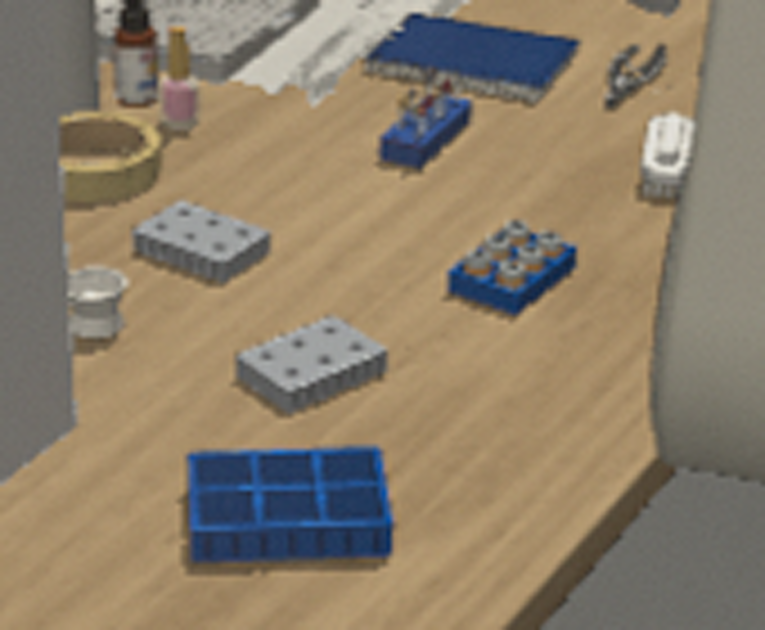

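Candidates:
- **Grey trays:** one at top px (294,210), 0.557 m from the base, and one at (322,162), 0.727 m. I take (294,210) because it is nearer.
- **Blue trays:** one at (351,225), smaller and holding the six pots, and one at (248,234), larger and empty. I take (351,225).

The enlarged crops confirm both choices. The cup is at (284,162), the block of bits at (398,174) and the brush at (420,229).

Next I measure heights and yaws from contours in two views, and check IK for the flip.

```bash
cat >> h.py <<'E'
def blob(c,kind,near,rad=60):
    hsv=cv2.cvtColor(c["frame"],cv2.COLOR_RGB2HSV)
    if kind=="blue": m=cv2.inRange(hsv,(105,120,40),(125,255,255))
    else: m=cv2.inRange(hsv,(0,0,90),(179,45,255))
    m=cv2.morphologyEx(m,cv2.MORPH_CLOSE,np.ones((3,3)) if rad<80 else np.ones((15,15)))
    cs=cv2.findContours(m,cv2.RETR_EXTERNAL,cv2.CHAIN_APPROX_NONE)[0]
    cs=[k for k in cs if cv2.contourArea(k)>100 and abs(cv2.pointPolygonTest(k,tuple(map(float,near)),True))<rad or cv2.pointPolygonTest(k,tuple(map(float,near)),False)>0]
    return max(cs,key=cv2.contourArea) if cs else None
def ori(phi,az,flip=0):
    # tool y: phi from down, tilting toward azimuth az; tool z (jaw) horizontal perpendicular to az
    y=np.array([np.sin(phi)*np.cos(az),np.sin(phi)*np.sin(az),-np.cos(phi)])
    z=np.array([-np.sin(az),np.cos(az),0])*(-1 if flip else 1)
    return R.from_matrix(np.c_[np.cross(y,z),y,z]).as_quat()
E
python3 - <<'E'
from h import *
t=vision.read_camera("top")
for n,k,u,z in [("grey","g",(294,210),.012),("blue","blue",(351,225),.012)]:
    c=blob(t,k,u,10)
    P=onz(t,c.reshape(-1,2),z)[:,:2].astype(np.float32)
    (cx,cy),(w,h),a=cv2.minAreaRect((P*1000));print(n,cx,cy,w,h,a,len(c))
d=np.deg2rad
print(R.from_quat(get_obs()["orientation"]).as_matrix().round(2))
for pos in [(.41,-.29),(.465,-.379),(.516,-.208)]:
  az=np.arctan2(pos[1],pos[0])
  for phi in (-40,-35,-30,-25,-10,0,30,50,55,60,65,70,90):
    r=[]
    for f in (0,1):
      q=kinematics.solve_ik(np.array([*pos,.05]),ori(d(phi),az,f));r.append(None if q is None else np.round(q,2).tolist())
    print(pos,phi,r)
E
```

```text
grey 516.1341552734375 -207.58041381835938 80.28584289550781 56.558109283447266 70.11896514892578 79Traceback (most recent call last):
  File "<stdin>", line 5, in <module>
AttributeError: 'NoneType' object has no attribute 'reshape'
```

```bash
sed -i 's/(105,120,40),(125,255,255)/(100,90,30),(130,255,255)/; s/contourArea(k)>100 and abs/contourArea(k)>100 and -/' h.py
sed -i 's/and -(cv2/and -cv2/; s/,True))<rad/,True)<rad/; ' h.py; grep -n "cs=\[" h.py
python3 - <<'E'
from h import *
t=vision.read_camera("top")
print(cv2.cvtColor(t["frame"],cv2.COLOR_RGB2HSV)[225,338:366].tolist())
for n,k,u,z in [("grey","g",(294,210),.012),("blue","blue",(351,225),.012)]:
    c=blob(t,k,u,15)
    if c is None: print("none",n);continue
    P=onz(t,c.reshape(-1,2),z)[:,:2].astype(np.float32)
    (cx,cy),(w,h),a=cv2.minAreaRect((P*1000));print(n,cx,cy,w,h,a,len(c))
d=np.deg2rad
print(R.from_quat(get_obs()["orientation"]).as_matrix().round(2))
for pos in [(.41,-.29),(.465,-.379),(.516,-.208)]:
  az=np.arctan2(pos[1],pos[0])
  for phi in (-40,-35,-30,-25,-10,0,30,50,55,60,65,70,90):
    r=[]
    for f in (0,1):
      q=kinematics.solve_ik(np.array([*pos,.05]),ori(d(phi),az,f));r.append(None if q is None else np.round(q,2).tolist())
    print(pos,phi,r)
E
```

```text
27:    cs=[k for k in cs if cv2.contourArea(k)>100 and -cv2.pointPolygonTest(k,tuple(map(float,near)),True)<rad or cv2.pointPolygonTest(k,tuple(map(float,near)),False)>0]
[[175, 19, 80], [113, 104, 108], [108, 157, 125], [109, 143, 127], [110, 125, 120], [110, 98, 114], [111, 91, 112], [112, 93, 107], [109, 113, 111], [106, 129, 128], [105, 136, 139], [108, 137, 128], [109, 136, 124], [108, 122, 128], [107, 121, 129], [108, 128, 129], [108, 133, 125], [109, 150, 131], [109, 150, 138], [107, 141, 127], [106, 127, 130], [107, 128, 129], [107, 128, 128], [108, 122, 128], [109, 134, 122], [109, 134, 116], [110, 68, 116], [3, 24, 116]]
grey 516.1341552734375 -207.58041381835938 80.28584289550781 56.558109283447266 70.11896514892578 79
blue 466.02032470703125 -380.47210693359375 73.56837463378906 48.94525909423828 88.41898345947266 126
[[-0.96 -0.    0.27]
 [-0.27  0.   -0.96]
 [-0.   -1.   -0.  ]]
(0.41, -0.29) -40 [[-0.62, 0.79, 1.57, -0.0, 1.48, -1.57], [-0.62, 0.79, 1.57, -0.0, 1.48, 1.57]]
(0.41, -0.29) -35 [[-0.62, 0.75, 1.62, -0.0, 1.38, -1.57], [-0.62, 0.75, 1.62, -0.0, 1.38, 1.57]
[... 2915 characters left out ...]
.92, -0.0, 0.71, 1.57]]
(0.516, -0.208) 30 [[-0.39, 0.44, 2.27, 3.12, 0.1, 1.59], [-0.39, 0.44, 2.27, 3.12, 0.1, -1.56]]
(0.516, -0.208) 50 [[-0.39, 0.62, 2.45, 3.14, 0.8, 1.57], [-0.39, 0.62, 2.45, 3.14, 0.8, -1.57]]
(0.516, -0.208) 55 [[-0.39, 0.7, 2.48, 3.14, 1.0, 1.57], [-0.39, 0.7, 2.48, 3.14, 1.0, -1.57]]
(0.516, -0.208) 60 [[-0.39, 0.79, 2.5, 3.14, 1.19, 1.57], [-0.39, 0.79, 2.5, 3.14, 1.19, -1.57]]
(0.516, -0.208) 65 [[-0.39, 0.89, 2.5, 3.14, 1.39, 1.57], [-0.39, 0.89, 2.5, 3.14, 1.39, -1.57]]
(0.516, -0.208) 70 [[-0.39, 0.99, 2.5, 3.14, 1.57, 1.57], [-0.39, 0.99, 2.5, 3.14, 1.57, -1.57]]
(0.516, -0.208) 90 [[-0.39, 1.33, 2.4, 3.13, 2.15, 1.57], [-0.39, 1.33, 2.4, 3.13, 2.15, -1.58]]
```

IK covers the tilts I need for a two-step flip with a regrasp, so I look at both trays from above with the wrist camera.

```bash
python3 - <<'E'
from h import *
d=np.deg2rad
for n,p,a in [("blue",(.466,-.380),88.4),("grey",(.516,-.2076),70.1)]:
    best=None
    q=ori(0,d(a),0)
    bot.reach(np.array([p[0],p[1],.17]),q)
    o=get_obs();print(n,o["time_s"],o["position"].round(4),o["joint_pos"].round(2))
    c=vision.read_camera("wrist");save(c,"w_"+n,None,1.4)
    np.savez(n+".npz",**c)
    print(px(c,[[*p,.017],[*p,0.034]]).round())
E
```

```text
blue 2.475 [ 0.4659 -0.3803  0.1701] [-0.69  0.4   1.75 -0.    0.99  2.48]
[[280. 197.]
 [280. 202.]]Traceback (most recent call last):
  File "<stdin>", line 6, in <module>
workcell.IKError: the arm cannot take that pose within its joint ranges
```

View pics/w_blue.png

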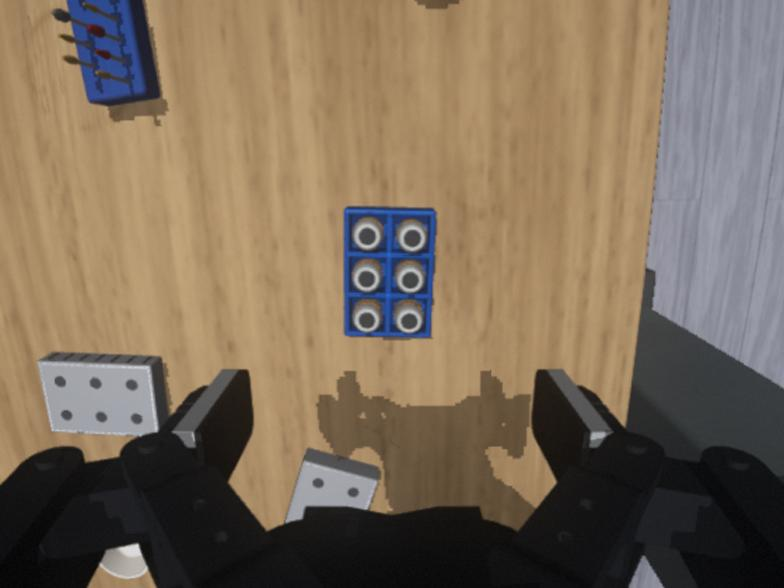

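```bash
cat >> h.py <<'E'
def rect(c,cont,ztop,zbot=0.,say=True):
    """tray outline in world: sides whose face is seen (camera outside them) are silhouette of the base, others of the top rim"""
    o=ray(c,[[280,210]])[0][:2]
    u=cont.reshape(-1,2).astype(float)
    T=onz(c,u,ztop)[:,:2];B=onz(c,u,zbot)[:,:2]
    (cx,cy),(w,h),a=cv2.minAreaRect((T*1000).astype(np.float32))
    a=np.deg2rad(a)
    if w<h: a+=np.pi/2
    ey=np.array([np.cos(a),np.sin(a)]);ex=np.array([-ey[1],ey[0]])
    # refine yaw with the long sides' points
    c0=np.array([cx,cy])/1000
    L=[];res={}
    for it in range(2):
      for nme,e,f,half in (("x",ex,ey,.027),("y",ey,ex,.0395)):
        for s in (1,-1):
            seen=s*((o-c0)@e)>half
            P=B if seen else T
            k=(s*((T-c0)@e)>half-.010)&(abs((T-c0)@f)<(.0395 if f is ey else .027)-.008)
            if k.sum()<5: continue
            q=P[k];d=np.median((q-c0)@e);k2=abs((q-c0)@e-d)<.002
            q=q[k2];sl=np.polyfit((q-c0)@f,(q-c0)@e,1)
            res[nme+("+" if s>0 else "-")]=(sl[1],sl[0],int(seen),len(q))
      if it==0:
        m=np.mean([res[k][1] for k in("x+","x-") if k in res]);a-=np.arctan(m)
        ey=np.array([np.cos(a),np.sin(a)]);ex=np.array([-ey[1],ey[0]])
    wx=res["x+"][0]-res["x-"][0];wy=res["y+"][0]-res["y-"][0]
    ctr=c0+ex*(res["x+"][0]+res["x-"][0])/2+ey*(res["y+"][0]+res["y-"][0])/2
    if say: print("ctr",ctr.round(4),"yaw",round(np.degrees(a)%180,2),"size",round(wx*1000,1),round(wy*1000,1),{k:(round(v[0],4),round(v[1],3),v[2],v[3]) for k,v in res.items()})
    return ctr,a,wx,wy
E
python3 - <<'E'
from h import *
d=np.deg2rad
def meas(c,kind,p):
    cc=blob(c,kind,px(c,[[*p,.01]])[0],25); return rect(c,cc,.017)
c=dict(np.load("blue.npz"));meas(c,"blue",(.466,-.380))
for n,p,a,k in [("blue",(.466,-.380),88.4,"blue"),("grey",(.516,-.2076),70.1,"grey")]:
    bot.reach(np.array([p[0],p[1],.15]),ori(0,d(a-180),0))
    o=get_obs();print(n,o["time_s"],o["position"].round(4),o["joint_pos"].round(2))
    c=vision.read_camera("wrist");save(c,"w_"+n,None,1.4)
    np.savez(n+"2.npz",**c)
    meas(c,k,p)
E
```

```text
ctr [ 0.4683 -0.3806] yaw 86.79 size 52.7 77.1 {'x+': (np.float64(0.0261), np.float64(0.005), 0, 72), 'x-': (np.float64(-0.0266), np.float64(0.002), 0, 73), 'y+': (np.float64(0.0394), np.float64(0.008), 0, 43), 'y-': (np.float64(-0.0377), np.float64(-0.003), 1, 47)}
blue 5.175 [ 0.466 -0.38   0.15 ] [-0.69  0.42  1.77 -0.    0.95 -0.66]
ctr [ 0.4681 -0.3812] yaw 86.91 size 52.8 76.9 {'x+': (np.float64(0.0266), np.float64(0.005), 0, 77), 'x-': (np.float64(-0.0262), np.float64(0.002), 0, 76), 'y+': (np.float64(0.0376), np.float64(0.003), 1, 50), 'y-': (np.float64(-0.0394), np.float64(-0.017), 0, 46)}
grey 5.975 [ 0.5162 -0.2081  0.1502] [-0.39  0.36  1.87 -0.    0.91 -0.04]
ctr [ 0.5177 -0.2074] yaw 70.79 size 53.4 76.3 {'x+': (np.float64(0.0267), np.float64(0.003), 0, 77), 'x-': (np.float64(-0.0268), np.float64(0.0), 0, 77), 'y+': (np.float64(0.0371), np.float64(0.01), 1, 51), 'y-': (np.float64(-0.0392), np.float64(0.01), 0, 47)}
```

View pics/w_grey.png

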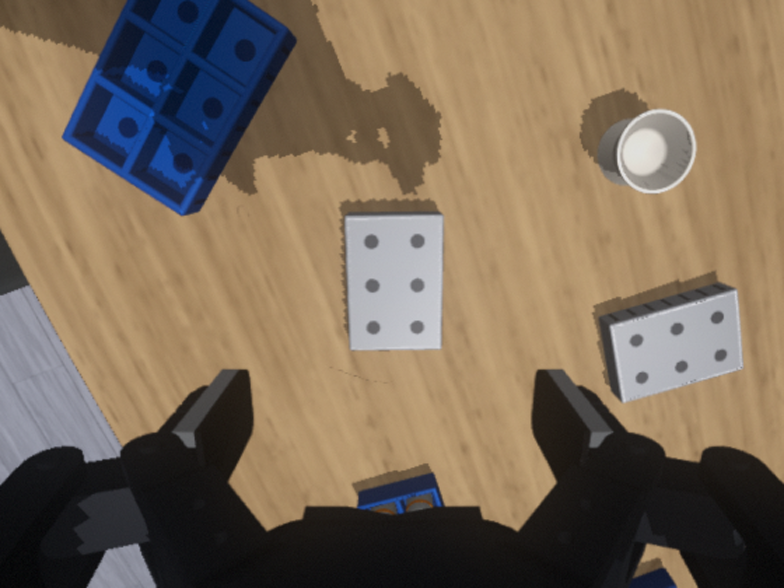

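```bash
python3 - <<'E'
from h import *
d=np.deg2rad
g=dict(np.load("grey2.npz"));t=vision.read_camera("top")
print("grey top tri",tri(t,(294.5,210.5),g,(281.8,203.1)))
b1=dict(np.load("blue.npz"));b2=dict(np.load("blue2.npz"))
us=[cv2.minAreaRect(blob(b,"blue",px(b,[[.466,-.38,.01]])[0],25))[0] for b in (b1,b2)]
print("blue rim tri",tri(b1,us[0],b2,us[1]))
p=np.array([.5177,-.2074]);q=ori(0,d(70.79-180),0)
hand.move_gripper(.085,40)
bot.reach(np.array([*p,.06]),q)
bot.servo_line(np.array([*p,.020]),velocity=.08)
o=get_obs();print(o["time_s"],o["position"].round(4),o["wrist_force"].round(1))
hand.move_gripper(.045,40)
o=get_obs();print(o["time_s"],o["gripper_width"],o["position"].round(4),o["wrist_force"].round(1))
bot.servo_line(np.array([*p,.10]),velocity=.12)
o=get_obs();print(o["time_s"],o["gripper_width"],o["wrist_force"].round(1))
save(vision.read_camera("scene"),"s1",(180,100,420,280),3.2)
save(vision.read_camera("wrist"),"w1",None,1.4)
E
```

```text
grey top tri (array([ 0.51664686, -0.21036328,  0.00154068]), np.float64(0.0005554491277088685))
blue rim tri (array([ 0.46800327, -0.38090401,  0.00842926]), np.float64(0.0007793755046695792))
7.3917 [ 0.5176 -0.2073  0.0197] [ 0.4  0.2 -0.2]
7.7917 0.05306537936233117 [ 0.518  -0.2075  0.0206] [-0.3  0.6  6.4]
8.6083 0.0529555810810307 [ 0.2  0.5 -1.1]
```

View pics/s1.png

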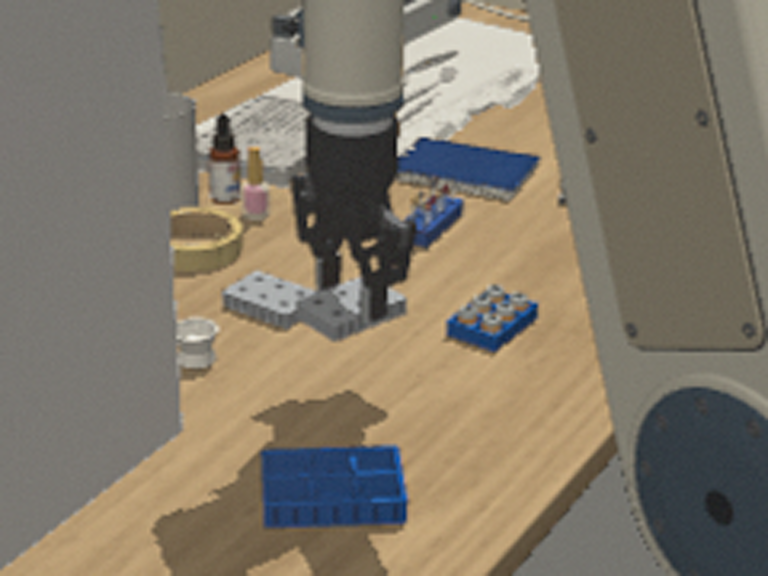

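View pics/w1.png

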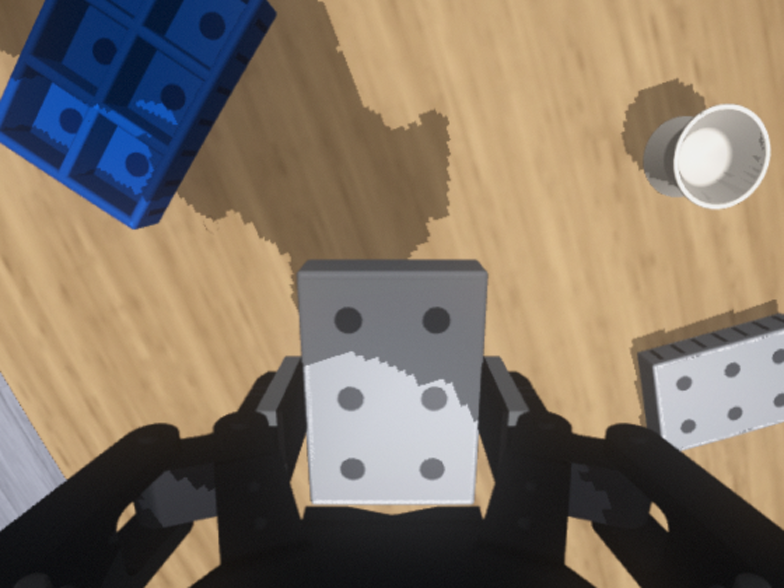

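```bash
python3 - <<'E'
from h import *
c=vision.read_camera("wrist");o=get_obs()
gray=cv2.cvtColor(c["frame"],cv2.COLOR_RGB2GRAY)
P=onz(c,np.array([[348,320],[437,320],[351,398],[434,398],[353,469],[432,469]])/1.4,o["position"][2]-.003)
M=R.from_quat(o["orientation"]).as_matrix()
print(((P-o["position"])@M*1000).round(1))
print(c["view"][:3,:3].T@-c["view"][:3,3]-o["position"])
E
```

```text
[[-25.5   3.  -12.8]
 [-25.5   3.   12.7]
 [ -0.6   3.  -12.6]
 [ -0.6   3.   12.5]
 [ 24.7   3.  -12.6]
 [ 24.7   3.   12.5]]
[0.02294836 0.06600769 0.12641719]
```

The held tray is centred in the jaws within about 0.5 mm, so I place it on the blue one.

```bash
python3 - <<'E'
from h import *
d=np.deg2rad
p=np.array([.4682,-.3809]);q=ori(0,d(86.85-180),0)
bot.reach(np.array([*p,.09]),q)
bot.servo_line(np.array([*p,.050]),velocity=.08)
f0=get_obs()["wrist_force"][2]
for z in (.047,.044,.042,.040,.039,.038,.037):
    bot.servo_line(np.array([*p,z]),velocity=.02)
    o=get_obs();print(z,o["position"].round(4),(o["wrist_force"]).round(1))
    if o["wrist_force"][2]-f0>8: print("contact");break
print(o["time_s"])
save(vision.read_camera("scene"),"s2",(220,100,400,240),4.2)
E
```

```text
0.047 [ 0.4683 -0.381   0.0472] [-0.  -0.7 -0.5]
0.044 [ 0.4681 -0.3808  0.0439] [ 0.8  0.1 -1.4]
0.042 [ 0.4681 -0.3808  0.0418] [ 0.4  0.3 -1.3]
0.04 [ 0.4681 -0.3808  0.0398] [ 0.1 -0.1 -1.3]
0.039 [ 0.4682 -0.3809  0.0389] [-0.8 -0.6 -1.2]
0.038 [ 0.4682 -0.3809  0.0379] [-0.2  1.1  0.5]
0.037 [ 0.4683 -0.381   0.0376] [-1.5  0.9  6.1]
12.0083
```

View pics/s2.png

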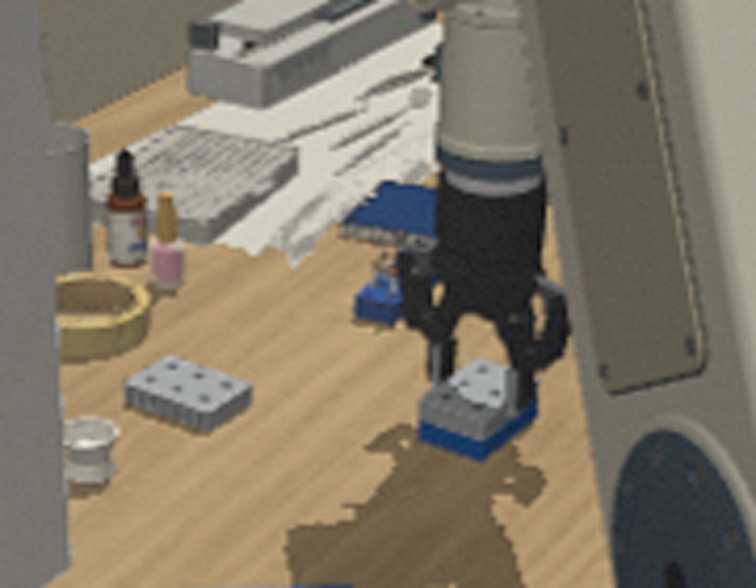

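Contact came at 37.5 mm as expected, with the mouths together. I release, check, then regrip the closed pair tilted back 15° for the first quarter turn.

```bash
cat >> h.py <<'E'
d2=np.deg2rad
def tcp(C,az,roll,phi0,g,flip=1):
    """pair centre C, pair turned by roll about the jaw axis (0 flat, pi upside down). g=(yo,zo) TCP in pair frame (y along az, z up when flat); phi0 = tool tilt when pair is flat"""
    e=np.array([np.cos(az),np.sin(az),0]);k=np.array([0,0,1.])
    v=e*(g[0]*np.cos(roll)-g[1]*np.sin(roll))+k*(g[0]*np.sin(roll)+g[1]*np.cos(roll))
    return np.array(C)+v,ori(phi0+roll,az,flip)
E
python3 - <<'E'
from h import *
hand.move_gripper(.085); bot.dwell(.3)
bot.servo_line(np.array([.4682,-.3809,.10]),velocity=.15)
c=vision.read_camera("wrist");save(c,"w3",None,1.4)
cc=blob(c,"grey",px(c,[[.4682,-.3809,.034]])[0],10);rect(c,cc,.034,.017)
s=vision.read_camera("scene");save(s,"s3",(270,150,390,240),6)
print(get_obs()["time_s"])
az=d2(86.85-180)
for z in (.017,.09,.2):
    P,q=tcp((.4682,-.3809,z),az,0,d2(-15),(.008,.0055));print(P.round(3),kinematics.solve_ik(P,q).round(2))
E
```

```text
ctr [ 0.4683 -0.3815] yaw 86.9 size 53.3 75.5 {'x+': (np.float64(0.0267), np.float64(0.001), 0, 99), 'x-': (np.float64(-0.0266), np.float64(-0.002), 0, 99), 'y+': (np.float64(0.0362), np.float64(0.001), 1, 67), 'y-': (np.float64(-0.0393), np.float64(0.001), 0, 60)}
13.45
[ 0.468 -0.389  0.022] [-0.8   0.69  1.69  0.23  0.96  2.25]
[ 0.468 -0.389  0.096] [-0.8   0.59  1.66  0.22  1.08  2.28]
[ 0.468 -0.389  0.206] [-0.8   0.46  1.6   0.2   1.27  2.32]
```

View pics/w3.png

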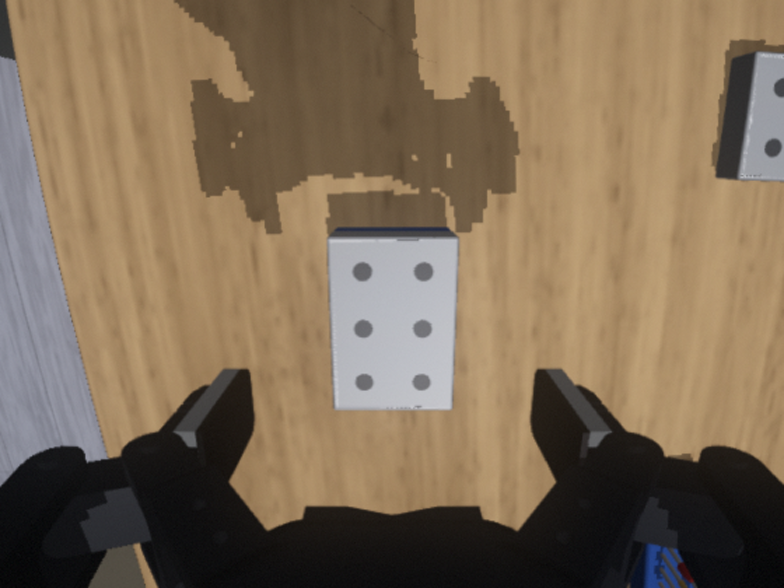

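View pics/s3.png

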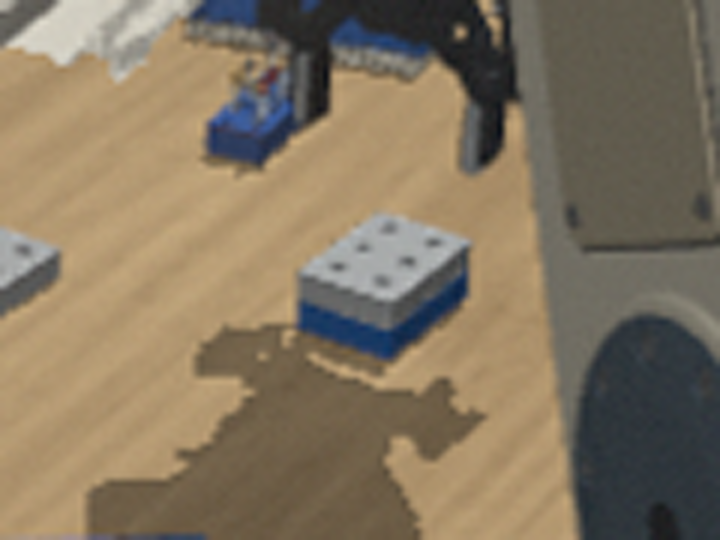

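The pair is closed squarely. Grip 1, lift, quarter turn.

```bash
python3 - <<'E'
from h import *
az=d2(86.85-180);C0=(.4682,-.3812);g=(.008,.0055);f0=d2(-15)
P,q=tcp((*C0,.09),az,0,f0,g);bot.reach(P,q)
P,q=tcp((*C0,.017),az,0,f0,g);bot.servo_line(P,velocity=.08)
o=get_obs();print(o["time_s"],o["position"].round(4),o["wrist_force"].round(1))
hand.move_gripper(.045,70)
o=get_obs();print(o["time_s"],o["gripper_width"],o["position"].round(4),o["wrist_force"].round(1))
P,q=tcp((*C0,.09),az,0,f0,g);bot.servo_line(P,velocity=.1)
F=np.array([.44,-.33]);aF=np.arctan2(F[1],F[0])
P,q=tcp((*F,.22),aF,0,f0,g);bot.reach(P,q)
o=get_obs();print(o["time_s"],o["joint_pos"].round(2),o["gripper_width"],o["wrist_force"].round(1))
save(vision.read_camera("scene"),"s4",(200,60,420,225),3.5)
E
```

```text
16.975 [ 0.4681 -0.3895  0.0229] [ 0.2  0.1 -0.3]
17.375 0.052667673221230143 [ 0.4681 -0.3897  0.0233] [-0.6 -1.3  6.5]
18.975 [-0.65  0.41  1.63  0.    1.36  1.57] 0.05279691894465834 [-0.7  0.6 -4.9]
```

View pics/s4.png

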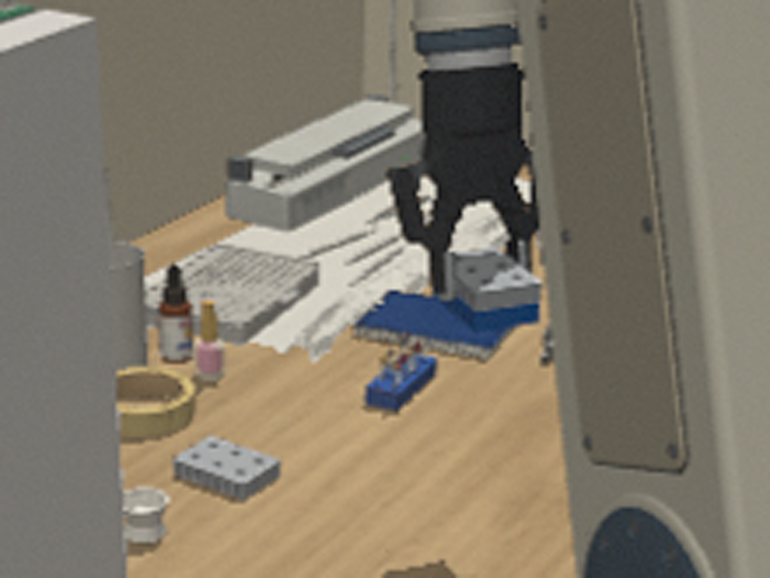

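```bash
python3 - <<'E'
from h import *
F=np.array([.44,-.33]);aF=np.arctan2(F[1],F[0]);g=(.008,.0055);f0=d2(-15)
q=get_obs()["joint_pos"]
m=q.copy();m[3]=0;m[4]=.02;m[5]=np.pi/2
bot.goto_joints(m);print(get_obs()["time_s"],get_obs()["position"].round(3))
m[3]=np.pi;m[5]=-np.pi/2;bot.goto_joints(m)
o=get_obs();print(o["time_s"],o["position"].round(3))
P,qq=tcp((*F,.12),aF,np.pi/2,f0,g)
print(P.round(3),kinematics.solve_ik(P,qq).round(2))
bot.reach(P,qq)
o=get_obs();print(o["time_s"],o["joint_pos"].round(2),o["gripper_width"],o["wrist_force"].round(1))
save(vision.read_camera("scene"),"s5",(220,100,420,250),3.8)
P,qq=tcp((*F,.0395),aF,np.pi/2,f0,g)
try: print(kinematics.solve_ik(P,qq).round(2))
except Exception as e: print(e)
E
```

```text
20.5167 [ 0.742 -0.559  0.383]
23.1667 [ 0.748 -0.562  0.397]
[ 0.436 -0.327  0.128] [-0.65  0.85  2.58  3.14  1.6  -1.57]
24.9 [-0.65  0.85  2.58  3.14  1.6  -1.57] 0.05274813996366743 [-0.3 -0.3 -3.4]
[-0.65  1.12  2.51  3.14  1.79 -1.57]
```

View pics/s5.png

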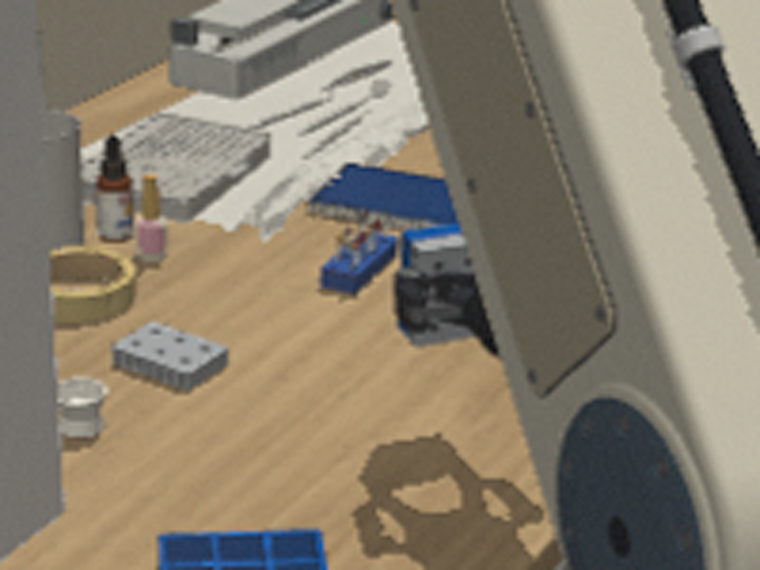

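```bash
python3 - <<'E'
from h import *
F=np.array([.44,-.33]);aF=np.arctan2(F[1],F[0]);g=(.008,.0055);f0=d2(-15)
save(vision.read_camera("wrist"),"w5",None,1.4)
f=lambda z:tcp((*F,z),aF,np.pi/2,f0,g)[0]
bot.servo_line(f(.046),velocity=.1)
z0=get_obs()["wrist_force"][2]
for z in (.043,.0415,.0405,.0395,.039,.0385):
    bot.servo_line(f(z),velocity=.02);o=get_obs();print(z,(o["position"]-f(z)).round(4),o["wrist_force"].round(1))
    if o["wrist_force"][2]-z0>5: print("contact");break
print(o["time_s"])
save(vision.read_camera("scene"),"s6",(220,100,420,250),3.8)
save(vision.read_camera("top"),"t6",(280,160,440,280),4.8)
E
```

```text
0.043 [ 0.0001 -0.0001  0.0004] [ 0.5 -0.7 -3.3]
0.0415 [ 0. -0. -0.] [ 0.6 -0.9 -2.6]
0.0405 [-0.      0.     -0.0001] [-0.1  0.7 -2.6]
0.0395 [ 0.     -0.      0.0002] [ 0.7  0.2 -1.9]
0.039 [ 0.0001 -0.0001  0.0007] [-1.3  1.7  4.3]
contact
27.1917
```

View pics/w5.png

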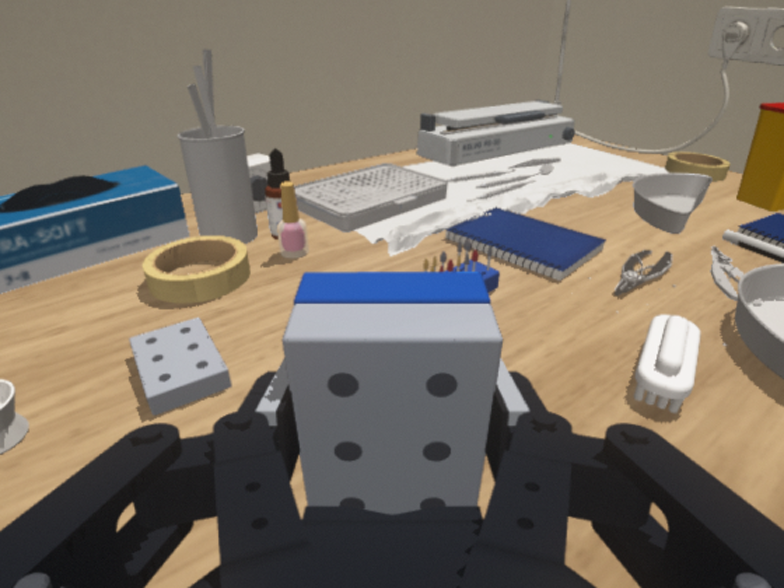

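View pics/t6.png

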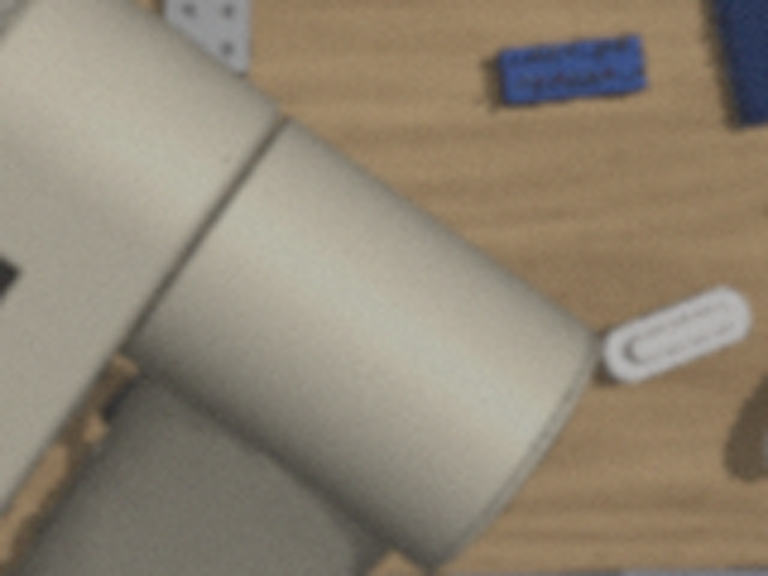

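```bash
python3 - <<'E'
from h import *
F=np.array([.44,-.33]);aF=np.arctan2(F[1],F[0]);g=(.008,.0055);f0=d2(-15)
o=get_obs();ty=R.from_quat(o["orientation"]).as_matrix()[:,1]
P=o["position"]
for s in (.03,.05,.06,.07):
    q=kinematics.solve_ik(P-s*ty,o["orientation"]);print(s,None if q is None else q.round(2))
for s in (.06,):
  for dz in (.05,.1,.15,.2):
    q=kinematics.solve_ik(P-s*ty+[0,0,dz],o["orientation"]);print(dz,None if q is None else q.round(2))
g2=(-.008,-.0045);f2=d2(-35-90)   # pair frame: standing(roll 90): up 8 -> y offset +; see check
for roll in (90,180):
    for gg in ((.008,-.0045),):
        Pz,_=tcp((0,0,0),0,d2(roll),f2,gg);print(roll,Pz.round(4))
E
```

```text
0.03 [-0.65  1.16  2.56  3.13  1.89 -1.58]
0.05 [-0.65  1.2   2.6   3.13  1.97 -1.58]
0.06 [-0.65  1.22  2.62  3.13  2.01 -1.58]
0.07 [-0.65  1.25  2.63  3.13  2.05 -1.58]
0.05 None
0.1 None
0.15 None
0.2 None
90 [0.0045 0.     0.008 ]
180 [-0.008   0.      0.0045]
```

```bash
python3 - <<'E'
from h import *
o=get_obs();ty=R.from_quat(o["orientation"]).as_matrix()[:,1];P=o["position"]
hand.move_gripper(.085)
o=get_obs();print(o["time_s"],o["wrist_force"].round(1))
bot.servo_line(P-.06*ty,velocity=.1)
o=get_obs();q=o["joint_pos"].copy();print(o["time_s"],q.round(2))
save(vision.read_camera("wrist"),"w7",None,1.4)
q[0]=-1.15;bot.goto_joints(q)
save(vision.read_camera("scene"),"s7",(220,100,420,250),3.8)
save(vision.read_camera("top"),"t7",(280,160,440,280),4.8)
print(get_obs()["time_s"],get_obs()["position"].round(3))
E
```

```text
27.7167 [ 0.  -0.5  0.5]
28.4667 [-0.65  1.22  2.62  3.13  2.   -1.58]
29.5667 [ 0.204 -0.442  0.063]
```

View pics/w7.png

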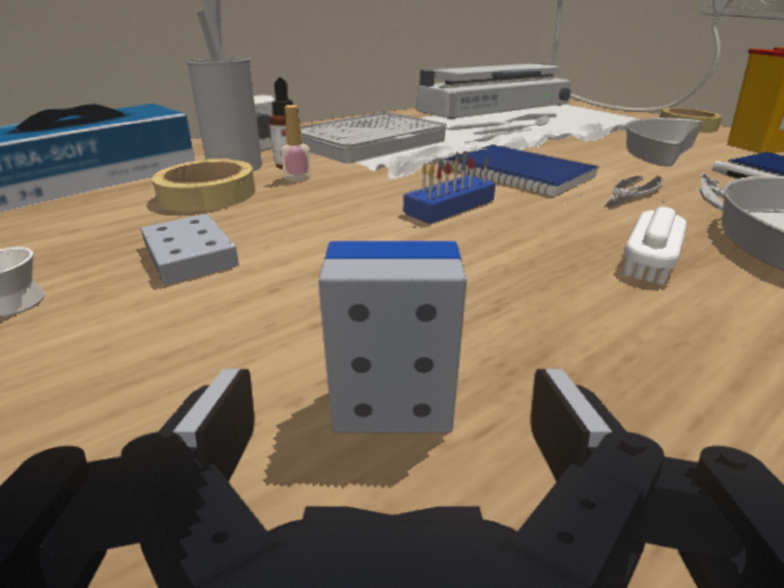

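View pics/s7.png

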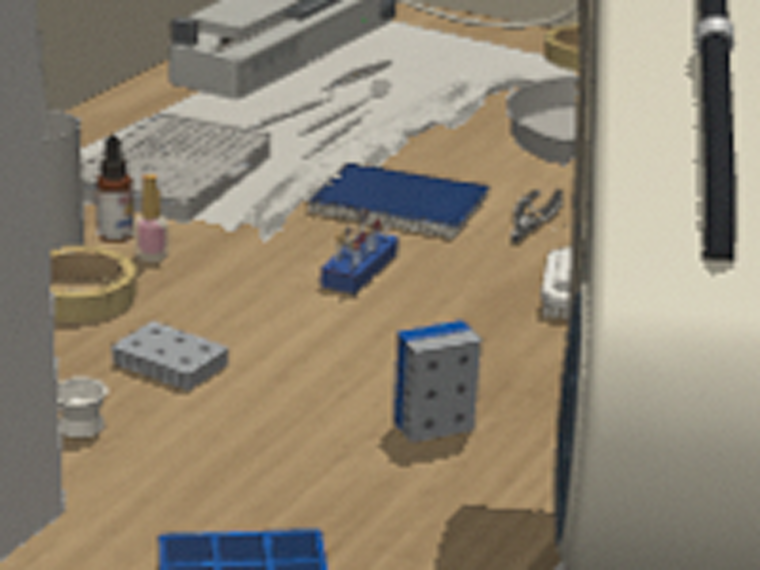

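View pics/t7.png

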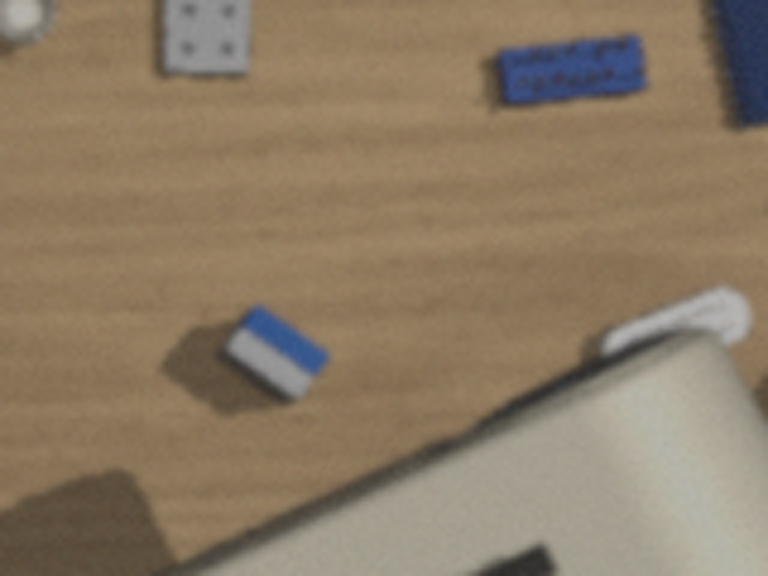

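The pair stands cleanly on end, closed, with blue on the far side. Now over the top for grip 2.

```bash
python3 - <<'E'
from h import *
F=np.array([.44,-.33]);aF=np.arctan2(F[1],F[0]);g=(.008,-.0045);f0=d2(-125)
print(onz(vision.read_camera("top"),[(337.7,233.3)],.079))
q=get_obs()["joint_pos"].copy()
q[1:]=[.7,2.0,np.pi,.9,-np.pi/2];bot.goto_joints(q);print(get_obs()["time_s"],get_obs()["position"].round(3))
q[0]=-.9;q[1:]=[.45,1.65,np.pi/2,.02,0];bot.goto_joints(q);print(get_obs()["time_s"],get_obs()["position"].round(3))
P,qq=tcp((*F,.12),aF,np.pi/2,f0,g)
ty=R.from_quat(qq).as_matrix()[:,1]
Pg,_=tcp((*F,.0395),aF,np.pi/2,f0,g)
Ph=Pg-.11*ty
j=kinematics.solve_ik(Ph,qq);print(Ph.round(3),None if j is None else j.round(2))
j[3]=(j[3]+.5)%(2*np.pi)-.5
if abs(j[3])<.3: bot.goto_joints(j)
o=get_obs();print(o["time_s"],o["position"].round(3),o["joint_pos"].round(2))
save(vision.read_camera("wrist"),"w8",None,1.4)
save(vision.read_camera("scene"),"s8",(220,60,420,250),3.4)
E
```

```text
[[ 0.43701389 -0.33089515  0.079     ]]
31.0167 [ 0.347 -0.765  0.181]
32.4167 [ 0.581 -0.719  0.339]
[ 0.494 -0.371  0.138] [-0.65  0.78  1.3  -0.    1.67  1.57]
33.9417 [ 0.494 -0.371  0.137] [-0.65  0.78  1.3   0.    1.67  1.57]
```

View pics/w8.png

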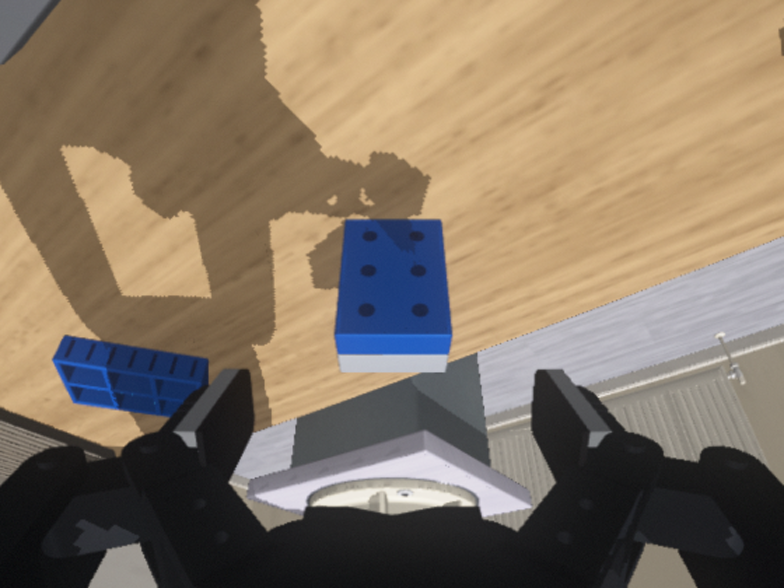

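View pics/s8.png

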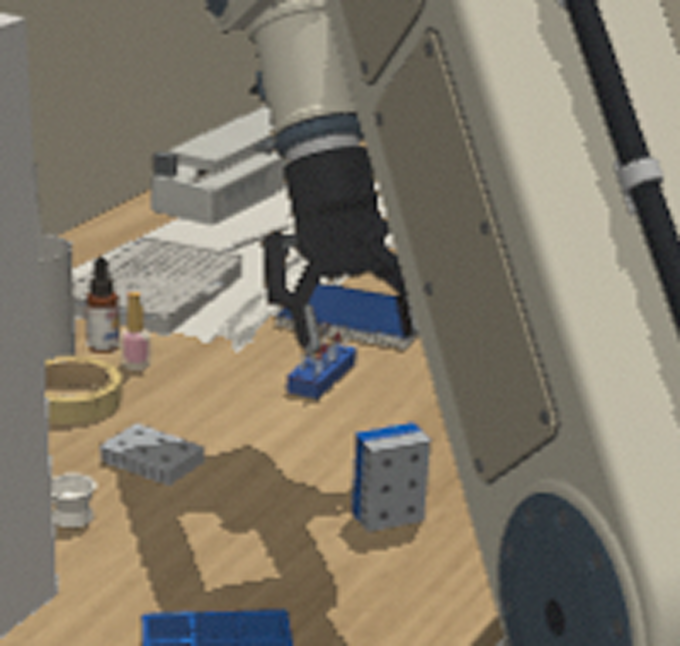

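```bash
python3 - <<'E'
from h import *
F=np.array([.44,-.33]);aF=np.arctan2(F[1],F[0]);g=(.008,-.0045);f0=d2(-125)
print("seam at",onz(vision.read_camera("wrist"),[(280.7,253)],.079).round(4))
Pg,qq=tcp((*F,.0395),aF,np.pi/2,f0,g)
bot.servo_line(Pg,velocity=.1)
o=get_obs();print(o["time_s"],(o["position"]-Pg).round(4),o["wrist_force"].round(1))
hand.move_gripper(.045,70)
o=get_obs();print(o["time_s"],o["gripper_width"],o["position"].round(4),o["wrist_force"].round(1))
bot.servo_line(Pg+[0,0,.12],velocity=.12)
o=get_obs();q=o["joint_pos"].copy();print(o["time_s"],o["wrist_force"].round(1))
save(vision.read_camera("scene"),"s9",(220,60,420,250),3.4)
m=q.copy();m[3]=0;m[4]=.02;m[5]=np.pi/2;m[1]-=.25;m[2]+=.1
bot.goto_joints(m);print(get_obs()["time_s"],get_obs()["position"].round(3))
m[3]=np.pi;m[5]=-np.pi/2;bot.goto_joints(m)
P,qq=tcp((*F,.10),aF,np.pi,f0,g)
j=kinematics.solve_ik(P,qq);print(None if j is None else j.round(2))
if j is not None and abs(j[3]-np.pi)<.3: bot.goto_joints(j)
o=get_obs();print(o["time_s"],o["position"].round(3),P.round(3),o["gripper_width"],o["wrist_force"].round(1))
save(vision.read_camera("scene"),"s10",(220,60,420,250),3.4)
save(vision.read_camera("wrist"),"w10",None,1.4)
E
```

```text
seam at [[ 0.4391 -0.329   0.079 ]]
35.3417 [ 0.0006 -0.0004  0.0004] [0.2 0.4 0.5]
35.7417 0.053401493446493455 [ 0.444 -0.333  0.048] [ 0.9 -1.2  3.4]
36.8917 [-0.1 -0.1 -2.7]
38.7 [ 0.766 -0.575  0.433]
[-0.65  0.51  2.52  3.14  0.85 -1.57]
43.3083 [ 0.435 -0.326  0.105] [ 0.434 -0.325  0.105] 0.053493691898393744 [-0.6  0.4 -3.2]
```

View pics/s10.png

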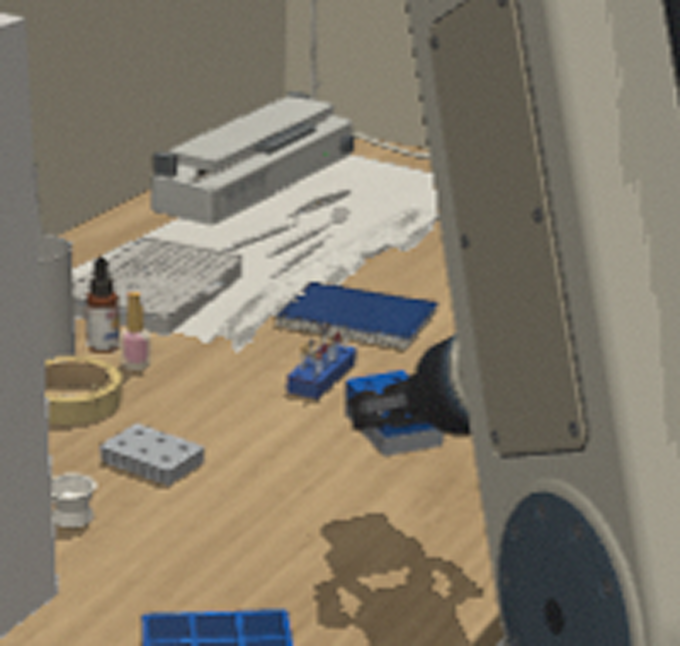

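View pics/w10.png

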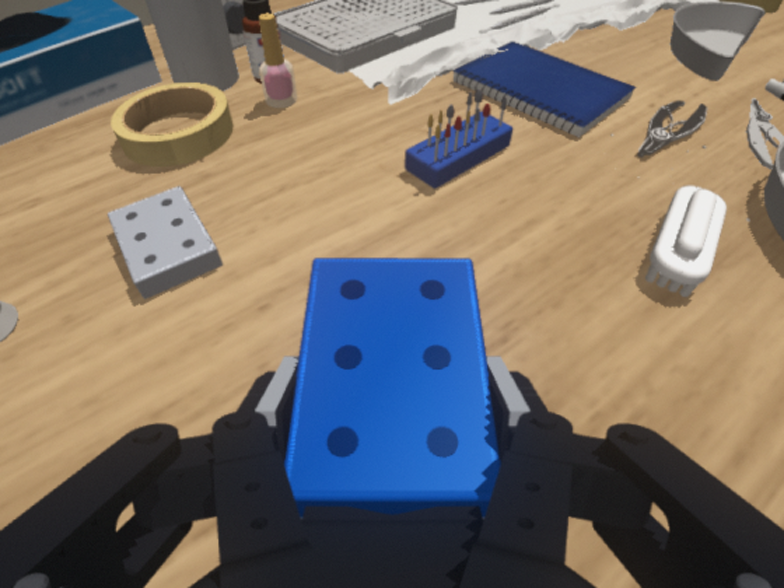

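```bash
python3 - <<'E'
from h import *
F=np.array([.44,-.33]);aF=np.arctan2(F[1],F[0]);g=(.008,-.0045);f0=d2(-125)
f=lambda z:tcp((*F,z),aF,np.pi,f0,g)[0]
bot.servo_line(f(.024),velocity=.1)
z0=get_obs()["wrist_force"][2]
for z in (.0205,.0185,.0175,.017,.0165,.016,.0155):
    bot.servo_line(f(z),velocity=.025);o=get_obs();print(z,(o["position"]-f(z)).round(4),o["wrist_force"].round(1))
    if o["wrist_force"][2]-z0>5: print("contact");break
print(o["time_s"])
s=vision.read_camera("scene");save(s,"s11",(220,60,420,250),3.4)
E
```

```text
0.0205 [ 0.0001 -0.0001  0.0003] [ 0.4 -0.4 -3.3]
0.0185 [-0. -0. -0.] [ 0.   0.8 -3.2]
0.0175 [-0. -0. -0.] [ 0.2  0.9 -3. ]
0.017 [ 0.0001 -0.      0.0003] [-1.1  1.2  1. ]
0.0165 [ 0.0001 -0.      0.0007] [-3.3  1.8  6.7]
contact
45.6083
```

View pics/s11.png

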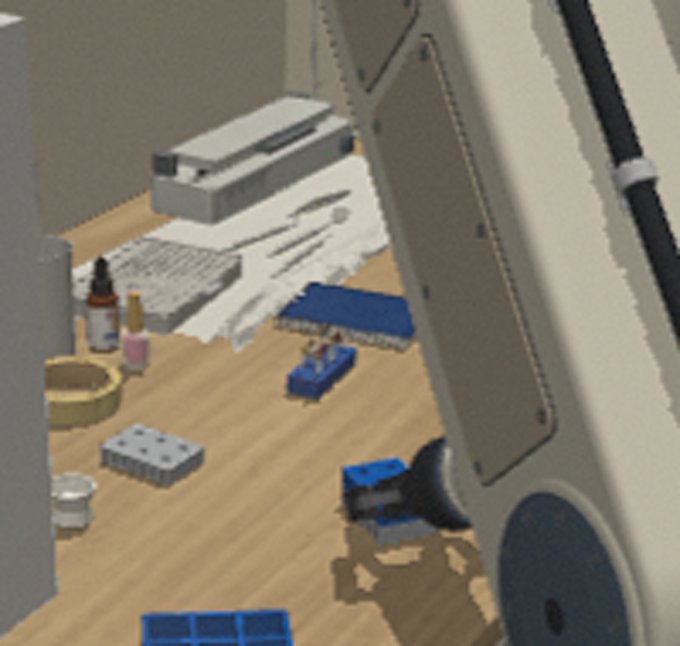

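```bash
python3 - <<'E'
from h import *
F=np.array([.44,-.33]);aF=np.arctan2(F[1],F[0]);g=(.008,-.0045);f0=d2(-125)
hand.move_gripper(.085);bot.dwell(.25)
bot.servo_line(tcp((*F,.115),aF,np.pi,f0,g)[0],velocity=.15)
o=get_obs();q=o["joint_pos"].copy();print(o["time_s"])
m=q.copy();m[1]=.3;m[2]=1.9;m[3]=np.pi/2;m[4]=.05;m[5]=0
bot.goto_joints(m);print(get_obs()["time_s"],get_obs()["position"].round(3))
qq=ori(0,aF,1)
j=kinematics.solve_ik(np.array([*F,.15]),qq);print(j.round(2))
if abs(j[3])<.3: bot.goto_joints(j)
o=get_obs();print(o["time_s"],o["position"].round(4))
c=vision.read_camera("wrist");save(c,"w12",None,1.4)
rect(c,blob(c,"blue",px(c,[[*F,.034]])[0],10),.034,.0)
s=vision.read_camera("scene");save(s,"s12",(270,150,390,240),6)
E
```

```text
47.1417
48.5417 [ 0.644 -0.466  0.304]
[-0.65  0.35  1.88 -0.    0.91  1.57]
49.9417 [ 0.4403 -0.3297  0.1499]
ctr [ 0.4394 -0.3283] yaw 143.21 size 52.9 75.7 {'x+': (np.float64(0.0264), np.float64(-0.001), 0, 82), 'x-': (np.float64(-0.0265), np.float64(0.0), 0, 82), 'y+': (np.float64(0.0397), np.float64(-0.022), 0, 49), 'y-': (np.float64(-0.036), np.float64(0.001), 1, 54)}
```

View pics/w12.png

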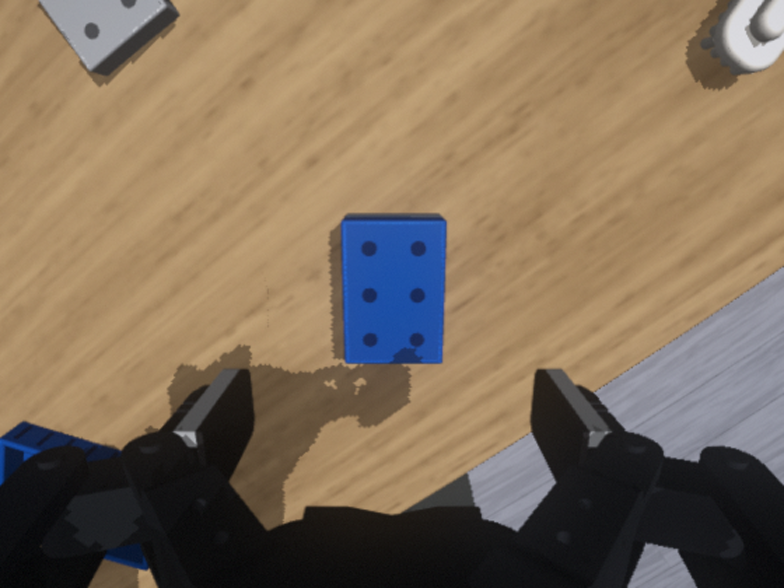

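View pics/s12.png

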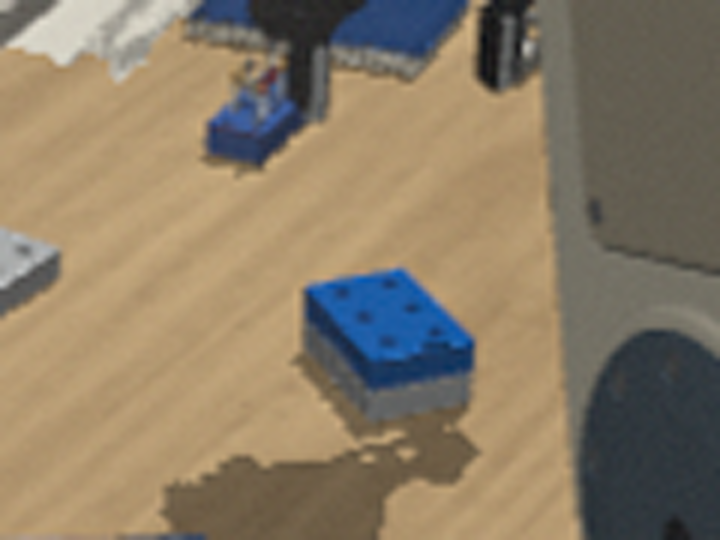

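```bash
python3 - <<'E'
from h import *
F=np.array([.4397,-.3290])
bot.servo_line(np.array([*F,.0375]),velocity=.12)
o=get_obs();print(o["time_s"],o["position"].round(4),o["wrist_force"].round(1))
hand.move_gripper(.045,45)
o=get_obs();print(o["time_s"],o["gripper_width"],o["position"].round(4),o["wrist_force"].round(1))
bot.servo_line(np.array([*F,.060]),velocity=.04)
bot.servo_line(np.array([*F,.13]),velocity=.15)
o=get_obs();print(o["time_s"],o["gripper_width"],o["wrist_force"].round(1))
save(vision.read_camera("scene"),"s13",(220,60,420,250),3.4)
E
```

```text
51.1333 [ 0.4401 -0.3293  0.0381] [ 0.3 -0.  -0.6]
51.5333 0.052518370799815674 [ 0.44   -0.3293  0.0384] [-0.9  1.4  6. ]
52.8667 0.052786979616934425 [ 0.2  1.2 -1.8]
```

View pics/s13.png

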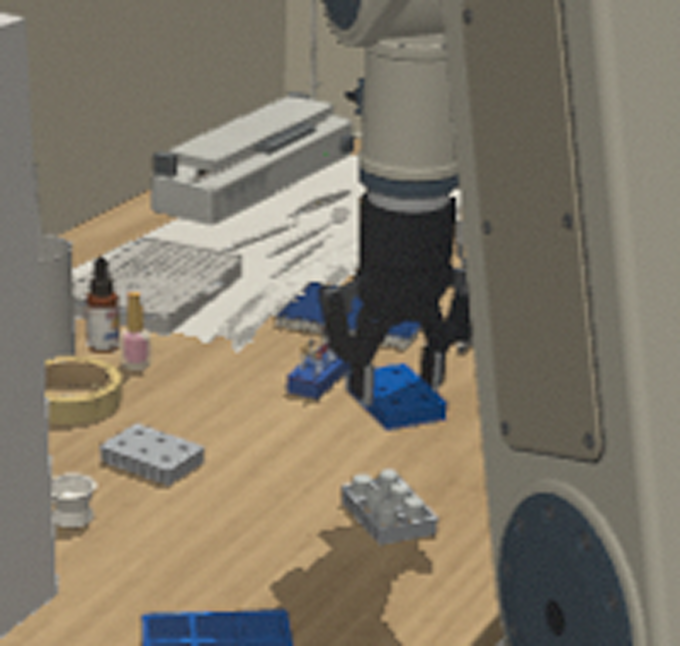

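```bash
python3 - <<'E'
from h import *
t=vision.read_camera("top");c=onz(t,[(144.5,238.5)],.012)[0];print(c.round(3))
D=np.array([.444,.247]);q=ori(0,np.arctan2(D[1],D[0]),1)
bot.reach(np.array([*D,.10]),q)
o=get_obs();print(o["time_s"],o["position"].round(3),o["joint_pos"].round(2))
bot.servo_line(np.array([*D,.034]),velocity=.1)
z0=get_obs()["wrist_force"][2]
for z in (.030,.0285,.0275,.0265,.026,.0255,.025,.0245):
    bot.servo_line(np.array([*D,z]),velocity=.025);o=get_obs();print(z,o["position"].round(4),o["wrist_force"].round(1))
    if o["wrist_force"][2]-z0>4: print("contact");break
hand.move_gripper(.085)
bot.servo_line(np.array([*D,.12]),velocity=.15)
o=get_obs();print(o["time_s"])
w=vision.read_camera("wrist");save(w,"w14",None,1.4)
save(vision.read_camera("scene"),"s14",(110,60,390,400),1.75)
E
```

```text
[0.442 0.247 0.012]
55.0417 [0.444 0.246 0.1  ] [ 0.5   0.37  2.   -0.    0.77  1.57]
0.03 [0.4441 0.2471 0.0302] [ 0.2  0.5 -1.5]
0.0285 [0.444  0.247  0.0285] [ 0.1  0.5 -1.5]
0.0275 [0.444  0.247  0.0274] [-0.1 -0.  -0.3]
0.0265 [0.4441 0.2471 0.027 ] [-2.1 -0.8  8.5]
contact
58.1083
```

View pics/w14.png

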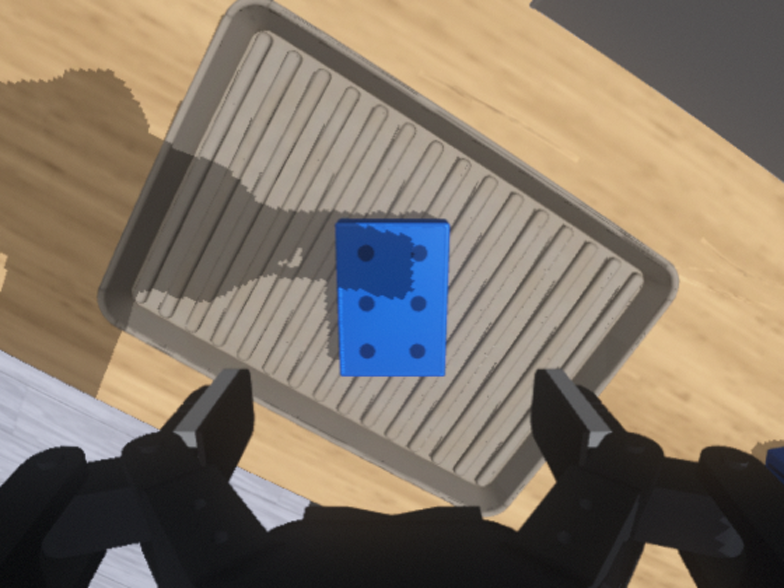

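View pics/s14.png

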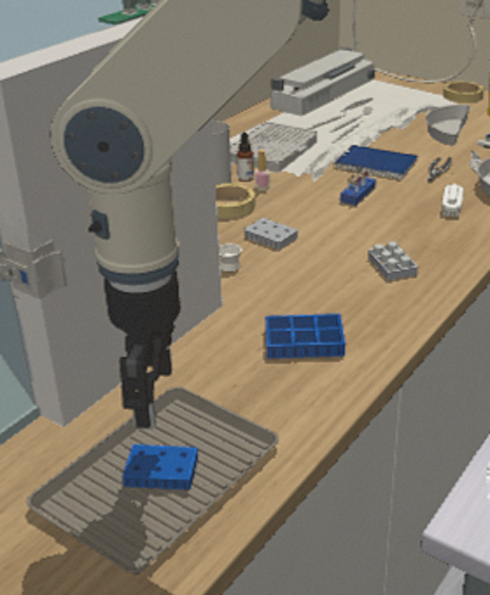

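```bash
python3 - <<'E'
from h import *
t=vision.read_camera("top");s=vision.read_camera("scene")
save(s,"s15",(290,180,370,240),8)
save(t,"t15",(230,140,440,260),3.5)
E
```

```text
(no output)
```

View pics/s15.png

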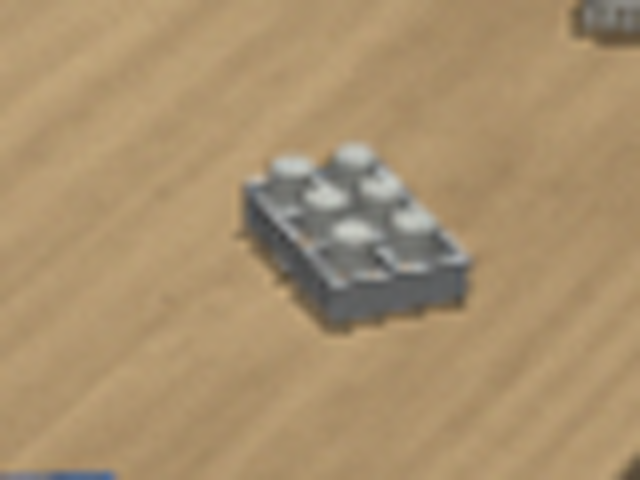

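View pics/t15.png

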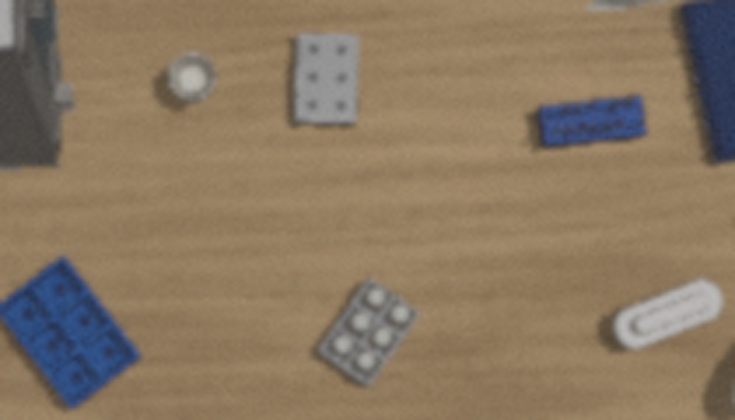

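All six pots are upright in the grey tray's pockets, the cup, block and brush have not moved, and the blue tray lies flat on the drip tray. I hand in.

```bash
python3 - <<'E'
from workcell import hand_in,get_obs
print(get_obs()["time_s"]);hand_in()
E
```

```text
58.3083
the job is handed in; nothing more can be done
```

I finished the transfer and handed the job in at 58.3 s of the 72 s allowed; the hand-in reports no verdict. I closed the nearer grey tray over the small blue tray. The pair was then turned over in two quarter turns: stood on end on the worktop, released, regripped from above and laid flat upside down. Last, I lifted the blue tray off and laid it mouths-down in the middle of the drip tray.

**Checks that agreed:**
- Closing contact came at the expected height (TCP about 37.5 mm). The closed grey tray measured within about 0.6 mm and 0.1° of the blue tray's measured position.
- Every set-down made contact within about 1 mm of the predicted height.
- In the last top and scene pictures, six pots stand upright in the grey tray, which is face-up on the worktop. The blue tray is flat inside the drip tray's rim, and the cup, block and brush look unmoved. The gripper is open and clear of everything.

**Checks that disagreed:**
- My two-view height checks on the tray tops came out too low: 1.5 mm for the grey and 8.4 mm for the blue, against 17 mm. The grey one used hand-picked pixels in the distant top camera, the blue one outline centres, and I think both gave too coarse a height. I went by the stated 17 mm, and the contact heights bore it out.
- The measured tray length read 2 to 4 mm short, because the near wall's base edge was misread. In two opposite views of the blue tray its centre still agreed to 0.6 mm.

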